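# Switch on the eye-test instrument

### The job

The next customer is here for an eye test: switch the instrument on by flipping the blue-capped toggle on the optician's switch console past its centre, over to the side with the white dot, so that it snaps over and stays there. Leave the green and yellow toggles as they are.

Things in the scene. Friction and masses are not known exactly. Their poses are not given: they have to be found in the camera images.
- blue_pivot (a point): Pivot of the blue-capped bat toggle, on its hinge axis, 61 mm above the table and 2 mm above an aluminium plate (104 x 62 mm) on a fixed grey console (130 mm deep, 280 wide). z up; y along the row of three toggles (85 mm apart, any order) = hinge axis; x across the console to the on side, where a white dot ringed black lies 41 mm from the pivot; x points away from the robot, within 23 degrees.
- blue (a joint): Blue toggle angle (rad): 0 off (as it starts), leaning 0.4 towards -x of its pivot frame; 0.4 upright; 0.8 on, leaning 0.4 to the white dot. Bat: steel stem 9 to 12 mm thick, blue cap 17 mm thick from 18 mm to its round end 53.5 mm from the pivot. An over-centre spring holds either end with about 3 N at the cap; past 0.4 it snaps over by itself.
- green (a joint): Angle of the green-capped toggle, same build, but counted the other way: 0 = on, leaning to its white dot, where it starts and is to stay; 0.8 = off. Round every bat's foot is a steel collar, 26 mm across, rising 4 mm above the plate; else the plate is free.
- yellow (a joint): Angle of the yellow-capped toggle, same build and meaning as the blue. Starts off, at 0, and is to stay there.

How it is judged:
By the outcome, as a careful person would: the job done as asked, in the order asked, and still so for the second after the job is handed in, with the robot touching nothing.
It also fails if it takes over 29 s, if anything falls off the work surface, if the arm or the gripper's body presses on something with over 40 N, if the wrist force passes 120 N, or if a joint passes its speed limit or range.

### The arm

A 6-joint arm with a two-finger parallel gripper is mounted at the origin on the work surface. World frame = base frame: x ahead of the robot, y to its left, z up, the work surface at z = 0. Lengths are in m, angles in rad, forces in N, time in s.
With the tool pointing down it reaches from about 0.375 to 0.75 m from the base axis. Payload 9 kg.
Tool frame: the origin (TCP) lies at the very end of the fingers, on their centre line; the grasp point (between the pads) lies 19 mm behind it; y points along the fingers, z is the direction in which the jaws open and shut, and the axes are right-handed (so a half turn about y gives the same grasp; the last joint's range is limited). The gripper opens to 85 mm and grips with 20 to 120 N. Pads are 22 mm wide; open, the fingers measure 114 mm over their backs; the gripper's body (76 mm by 85 mm) begins 54 mm behind the grasp point. The pads swing forward as they close: fully open they stand 13 mm farther back than shut.
Start: joints at [1.097, 0.104, 0.097, 1.564, 0, 1.353], TCP at [0.152, 0.581, 0.193] pointing down, gripper open.
Joint ranges: [-2.99, 2.99], [-0.84, 1.86], [-1.1, 1.16], [-1.84, 2.11], [-1.51, 1.56], [-3.14, 3.14]. Speed limits (rad/s): [2.22, 2.22, 2.57, 3.14, 3.14, 3.14].

### API

Orientations are given as a unit quaternion [w, x, y, z].
In Python, from bench import bot, eyes, job gives the robot as it stands. The module is installed in compiled form; this text tells all that it offers.
- The arm moves only by the tool drive_tool, never from a script. Its argument "motion" is a list of rows, each a list of 6 numbers: the shift along the tool's x, y, z in cm, then the turn, a rotation vector about the tool's x, y, z in rad. In form: [[x, y, z, rx, ry, rz], ...]. A call has 1 to 5 rows; each row shifts and turns the pose as measured when the row begins, along the tool's axes as they then stand; what a row does not reach is not made up. A row lasts 1/8 s, in which the tool goes at most 62.5 mm and 10.7 degrees, less where a joint would pass 70% of its speed; a pose out of reach is approached as far as the arm can. A call is refused whole if a number of a shift passes 6.25 or a number of a turn 0.188, either way. A call with a gripper value outside its range is refused whole. "jaw" is the finger opening in cm, from 0 to 8.54, set as the call begins (left out, the last holds). The fingers move at their own pace and stop on an object; the grip force is fixed at half the most. Time passes only in rows, so rows that do not move let the fingers close. It gives the time, the measured TCP pose, the force and the opening at its end, in the units of the state.
- bot.get_state(): the state, without advancing time (a new reading comes with each control period).
- eyes.camera(name): name is "side" or "top" or "wrist"; returns a dict with "pixels" (400x640x3 uint8, red, green, blue), "z_map" (400x640 float32, m along the optical axis (not along the pixel's ray), 0 where there is no reading), "fx", "fy", "cx", "cy" (pixels), "R" (3x3) and "t" (3): a world point X has camera coordinates R X + t; the wrist camera has in their place "tool_from_camera" (4x4, takes a point from camera to tool coordinates, whose origin is the TCP and whose axes are the tool frame's). Camera axes: x right, y down, z forward; pixel columns grow to the right and rows downward; lengths in m; the calibration is good to about 2 mm. A picture is of the moment at which its call begins: read the wrist's pose just before it.
- job.hand_in(): hands the job in, once; it reports no verdict.
The state is a dict: "t": time; "q": joint angles; "joint_vel": joint speeds; "effort": joint torques, N m; "eef_pos": TCP position; "eef_rot": TCP orientation; "wrist_force": force on the tool from outside, world axes, zero at the start; "moment": the same for the moment, N m; "opening": finger opening in m.
Only numpy, scipy, OpenCV 4.12 (cv2) and the standard library are available. Lean on these libraries where they do the work, as an engineer would, in place of code of your own. Each camera call takes 0.05 s, during which the arm holds its last target. There are 200 camera calls.

## Working session

There is one attempt and no reset: what is moved stays moved. The work goes in short steps, Python scripts to look and compute and a tool call to move; the robot and the scene stay as the last step left them, time stands still between calls to the robot, and variables do not carry over. Pictures are saved under pics/ and viewed, about 8 in all and at most 12, crops included, and the job is handed in when it is done.

Besides the shell and the picture viewer there is one more tool, called after ">>>" by a JSON object that holds its "fn" and its "kwargs", one argument or row to a line. drive_tool: Moves the arm, as the interface text tells. Its arguments: {"type":"object","properties":{"motion":{"type":"array"},"jaw":{"type":"number"}},"required":["motion"]}

```bash
mkdir -p pics; cat > h.py <<'E'
import numpy as np, cv2
from bench import bot, eyes, job
from scipy.spatial.transform import Rotation as Ro
def cloud(c):
    z=c["z_map"]; v,u=np.indices(z.shape)
    P=np.stack([(u-c["cx"])/c["fx"]*z,(v-c["cy"])/c["fy"]*z,z],-1)
    W=(P-c["t"])@c["R"]   # R^T (P-t)
    W[z==0]=np.nan
    return W
def toolR(s): q=s["eef_rot"]; return Ro.from_quat([q[1],q[2],q[3],q[0]]).as_matrix()
E
python3 - <<'E'
from h import *
s=bot.get_state(); print(s["t"],s["eef_pos"],toolR(s).round(3).tolist())
for n in("top","side"):
    c=eyes.camera(n); np.savez(n+".npz",**c)
    cv2.imwrite(f"pics/{n}.png",c["pixels"][...,::-1]); print(n,c["fx"],(-c["R"].T@c["t"]).round(3))
    W=cloud(c); hsv=cv2.cvtColor(c["pixels"],cv2.COLOR_RGB2HSV)
    for k,lo,hi in(("blue",100,128),("green",45,85),("yellow",20,35)):
        m=((hsv[...,0]>=lo)&(hsv[...,0]<=hi)&(hsv[...,1]>120)&(hsv[...,2]>50)&(W[...,2]>.05)&(W[...,2]<.13))
        if m.sum()>5:
            v,u=np.where(m);p=W[m];print(n,k,m.sum(),np.median(u),np.median(v),np.median(p,0).round(4),p.min(0).round(4),p.max(0).round(4))
E
```

```text
0.0 [0.15162748 0.58011444 0.192409  ] [[0.967, -0.001, 0.253], [-0.253, -0.001, 0.967], [-0.0, -1.0, -0.001]]
top 463.0642942191209 [0.45  0.059 0.914]
top blue 75 317.0 208.0 [0.5569 0.0694 0.1074] [0.5483 0.0623 0.0881] [0.5676 0.0766 0.1126]
top green 50 368.0 202.0 [ 0.5649 -0.0201  0.1087] [ 0.5559 -0.0258  0.099 ] [ 0.5708 -0.0134  0.1125]
top yellow 78 410.0 232.0 [ 0.5106 -0.0915  0.1076] [ 0.502  -0.0994  0.0895] [ 0.523  -0.0849  0.1128]
side 427.57402036800227 [ 0.444 -0.497  0.67 ]
side blue 88 305.0 206.0 [0.558  0.0649 0.1029] [0.5479 0.0609 0.0855] [0.5683 0.0729 0.1119]
side green 49 319.0 238.0 [ 0.564  -0.0228  0.1078] [ 0.5531 -0.028   0.0877] [ 0.571  -0.017   0.1124]
side yellow 100 298.0 279.0 [ 0.5111 -0.0967  0.1051] [ 0.5014 -0.1027  0.0864] [ 0.5211 -0.0867  0.1122]
```

```bash
python3 - <<'E'
import cv2
a=cv2.imread("pics/top.png")[140:290,240:460]; b=cv2.imread("pics/side.png")[140:340,220:420]
a=cv2.resize(a,None,fx=2.7,fy=2.7,interpolation=2); b=cv2.resize(b,None,fx=2,fy=2,interpolation=2)
import numpy as np
o=np.zeros((405,1000,3),np.uint8); o[:405,:594]=a; o[:400,598:998]=b
cv2.imwrite("pics/crop.png",cv2.resize(o,(800,324)))
from h import *
c=dict(np.load("top.npz")); W=cloud(c); p=c["pixels"].astype(int)
m=(p.min(-1)>215)&(W[...,2]>.05)&(W[...,2]<.07)
n,l,st,ce=cv2.connectedComponentsWithStats(m.astype(np.uint8))
for i in range(1,n):
    if st[i,4]>3: print(st[i,4],ce[i],np.median(W[l==i],0))
E
```

```text
(no output)
```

View pics/crop.png

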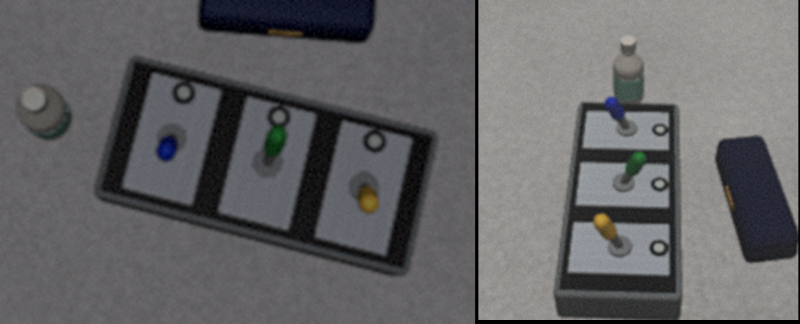

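The view shows the blue toggle at about (317,208) in the top image, on the robot's left. It leans toward the robot, and its dot is at about (325,183) on the far side. Green (368,202) leans away and yellow (410,232) leans toward the robot. A bottle stands left of the console.

```bash
cat >> h.py <<'E'
def ray(c,u,v,z):
    d=c["R"].T@np.array([(u-c["cx"])/c["fx"],(v-c["cy"])/c["fy"],1]); o=-c["R"].T@c["t"]
    return o+d*(z-o[2])/d[2]
E
python3 - <<'E'
from h import *
c=dict(np.load("top.npz")); W=cloud(c)
D=[ray(c,240+a/2.16,140+b/2.16,.059) for a,b in((183,92),(279,117),(374,141))]
print("dots",np.round(D,4).tolist())
y=D[0]-D[2]; print(np.linalg.norm(y)); y/=np.linalg.norm(y); x=np.array([y[1],-y[0],0]); print("x",x)
P=D[0]-.041*x; P[2]=.061; print("pivot from dot",P)
b=np.array([.557,.069,0]); print("blue cap rel pivot",(b-P)@x,(b-P)@y)
print("green",(np.array([.5649,-.0201,0])-P)@x,(np.array([.5649,-.0201,0])-P)@y)
# plate extent around the blue
m=(W[...,2]>.052)&(W[...,2]<.066); p=(W[m]-P)@np.c_[x,y]; p=p[(abs(p)<.3).all(1)]
print("console",np.percentile(p,[1,99],axis=0))
# bottle
m=(W[...,2]>.03)&(W[...,1]>.12)&(W[...,1]<.3)&(W[...,0]>.5)&(W[...,0]<.75)
q=W[m]; print("bottle",q[q[:,2]>.065].min(0),q[q[:,2]>.065].max(0))
s=bot.get_state(); g=P-.058*x; g[2]=.21
print("to pre (cm tool)",(toolR(s).T@(g-s["eef_pos"])*100).round(2), g)
E
```

```text
dots [[0.6112, 0.0544, 0.059], [0.5871, -0.0281, 0.059], [0.5641, -0.1091, 0.059]]
0.17018884983192462
x [ 0.96093236 -0.27678332  0.        ]
pivot from dot [0.57182728 0.06579252 0.061     ]
blue cap rel pivot -0.01513579520562446 -0.0010217701419954575
green 0.01711696389129938 -0.08445425500632031
console [[-0.06107092 -0.21796573]
 [ 0.06140655  0.05296996]]
bottle [0.58197994 0.15990394 0.06500675] [0.62010742 0.199237   0.10801085]
to pre (cm tool) [ 47.87  -1.72 -38.99] [0.51609321 0.08184595 0.21      ]
```

>>> {"fn": "drive_tool", "kwargs": {
  "motion": [
    [4.5, -0.2, -3.7, 0, 0, 0],
    [4.5, -0.2, -3.7, 0, 0, 0],
    [4.5, -0.2, -3.7, 0, 0, 0],
    [4.5, -0.2, -3.7, 0, 0, 0],
    [4.5, -0.2, -3.7, 0, 0, 0]
  ],
  "jaw": 0
}}

```text
t: 0.72
eef_pos: [0.3242, 0.3395, 0.1996]
eef_rot: [-0.7, 0.703, -0.089, 0.087]
wrist_force: [0.6, 0.0, -0.8]
opening: 0.0001
```

>>> {"fn": "drive_tool", "kwargs": {
  "motion": [
    [4.5, -0.2, -3.7, 0, 0, 0],
    [4.5, -0.2, -3.7, 0, 0, 0],
    [4.5, -0.2, -3.7, 0, 0, 0],
    [4.5, -0.2, -3.7, 0, 0, 0],
    [0, 0, 0, 0, 0, 0]
  ]
}}

```text
t: 1.35
eef_pos: [0.4668, 0.1416, 0.2068]
eef_rot: [-0.7, 0.703, -0.09, 0.088]
wrist_force: [-1.4, 0.0, 0.3]
opening: -0.0
```

```bash
cat > d.py <<'E'
from h import *
import sys
P=np.array([.5718,.0658,.061]); x=np.array([.961,-.277,0]); y=np.array([.277,.961,0])
s=bot.get_state(); e=s["eef_pos"]; R=toolR(s)
g=P+float(sys.argv[1])*x; g[2]=float(sys.argv[2])
print(s["t"],e.round(4),"rel",((e-P)@x).round(4),((e-P)@y).round(4),"open",s["opening"],"F",np.round(s["wrist_force"],1))
print("R",R.round(3).tolist(),"delta cm",(R.T@(g-e)*100).round(2))
E
python3 d.py -.058 .21
```

```text
1.35 [0.4668 0.1416 0.2068] rel -0.122 0.0438 open -4.610804826589256e-05 F [-1.4  0.   0.3]
R [[0.968, -0.004, 0.251], [-0.251, -0.004, 0.968], [-0.002, -1.0, -0.005]] delta cm [ 6.27 -0.31 -4.55]
```

>>> {"fn": "drive_tool", "kwargs": {
  "motion": [
    [3.2, 0, -2.4, 0, 0, 0],
    [3.1, 0, -2.3, 0, 0, 0],
    [0, 0, 0, 0, 0, 0]
  ]
}}

```text
t: 1.72
eef_pos: [0.5161, 0.0798, 0.206]
eef_rot: [-0.7, 0.703, -0.091, 0.087]
wrist_force: [-0.7, 0.8, -1.0]
opening: 0.0
```

```bash
python3 d.py -.058 .09; python3 - <<'E'
from h import *
c=eyes.camera("side"); a=cv2.resize(c["pixels"][100:340,180:480,::-1],None,fx=2,fy=2); cv2.imwrite("pics/pre.png",a)
E
```

```text
1.725 [0.5161 0.0798 0.206 ] rel -0.0574 -0.002 open 9.044947354576658e-06 F [-0.7  0.8 -1. ]
R [[0.968, -0.006, 0.25], [-0.25, -0.003, 0.968], [-0.005, -1.0, -0.005]] delta cm [-1.00e-02  1.16e+01  2.50e-01]
```

View pics/pre.png

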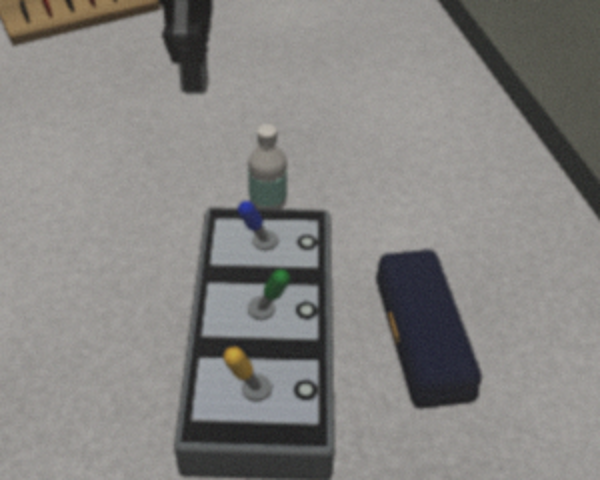

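The fingers (tip at about (195,90) in the crop) hang above and on the robot side of the blue cap at (250,213). Nothing has been disturbed, so I'll descend.

>>> {"fn": "drive_tool", "kwargs": {
  "motion": [
    [0, 4, 0.1, 0, 0, 0],
    [0, 4, 0.1, 0, 0, 0],
    [0, 3.5, 0.1, 0, 0, 0],
    [0, 0, 0, 0, 0, 0]
  ]
}}

```text
t: 2.28
eef_pos: [0.5129, 0.0886, 0.0891]
eef_rot: [-0.701, 0.703, -0.089, 0.085]
wrist_force: [-0.1, 1.0, 0.2]
opening: 0.0004
```

```bash
python3 d.py -.02 .09
```

```text
2.275 [0.5129 0.0886 0.0891] rel -0.0629 0.0056 open 0.0003561649714548723 F [-0.1  1.   0.2]
R [[0.97, -0.006, 0.244], [-0.244, -0.002, 0.97], [-0.005, -1.0, -0.003]] delta cm [ 4.27 -0.11 -0.7 ]
```

>>> {"fn": "drive_tool", "kwargs": {
  "motion": [
    [1, 0, -0.4, 0, 0, 0],
    [0.9, 0, -0.2, 0, 0, 0],
    [0.8, 0, 0, 0, 0, 0],
    [0.8, 0, 0, 0, 0, 0],
    [0.6, 0, 0, 0, 0, 0]
  ]
}}

```text
t: 2.9
eef_pos: [0.5566, 0.0723, 0.0948]
eef_rot: [-0.701, 0.703, -0.086, 0.087]
wrist_force: [0.0, 1.2, 0.2]
opening: 0.0002
```

```bash
python3 d.py -.013 .09; python3 - <<'E'
from h import *
c=eyes.camera("side"); a=cv2.resize(c["pixels"][150:320,220:420,::-1],None,fx=3,fy=3); cv2.imwrite("pics/push.png",a)
E
```

```text
2.9 [0.5566 0.0723 0.0948] rel -0.0164 0.0021 open 0.00019081460583695475 F [0.  1.2 0.2]
R [[0.97, 0.002, 0.243], [-0.243, -0.002, 0.97], [0.002, -1.0, -0.002]] delta cm [ 0.33  0.48 -0.22]
```

View pics/push.png

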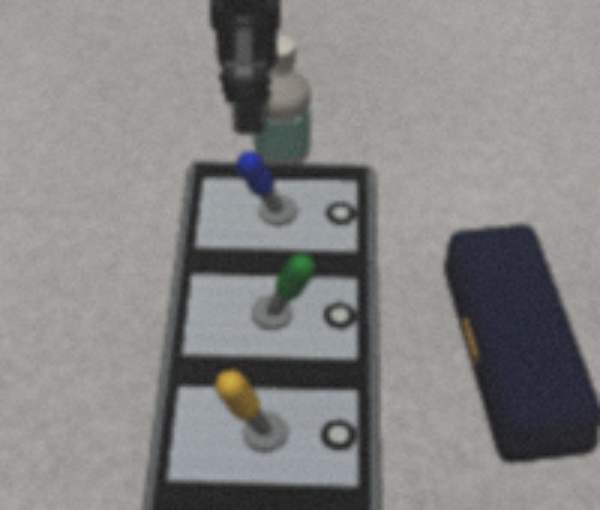

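The blue bat still leans off. The fingertip at (247,130) in the crop isn't where the TCP pose says it should be, so I'll measure it with depth.

```bash
python3 - <<'E'
from h import *
s=bot.get_state(); e=s["eef_pos"]; print(e)
for n in("side","top"):
    c=eyes.camera(n); W=cloud(c); p=c["pixels"].astype(int)
    q=c["R"]@e+c["t"]; print(n,"TCP px",c["fx"]*q[0]/q[2]+c["cx"],c["fy"]*q[1]/q[2]+c["cy"],"crop",(c["fx"]*q[0]/q[2]+c["cx"]-220)*3,(c["fy"]*q[1]/q[2]+c["cy"]-150)*3)
    m=(p.max(-1)<90)&(abs(W[...,:2]-e[:2])<.15).all(-1)&(W[...,2]>.09)&(W[...,2]<.2)
    hsv=cv2.cvtColor(c["pixels"],cv2.COLOR_RGB2HSV); m&=~(hsv[...,1]>120)
    q=W[m]
    if len(q):
        for lo in np.arange(.09,.2,.01):
            r=q[(q[:,2]>=lo)&(q[:,2]<lo+.01)]
            if len(r)>3: print(round(lo,2),len(r),np.percentile(r,[2,50,98],axis=0).round(3).tolist())
    if n=="side": print([(v,W[v,302].round(3).tolist()) for v in range(180,210,3)])
E
```

```text
[0.55714478 0.07209455 0.09476088]
side TCP px 303.6137796140885 206.73737144439812 crop 250.84133884226554 170.21211433319436
0.09 61 [[0.551, -0.028, 0.09], [0.561, -0.02, 0.095], [0.607, 0.172, 0.099]]
0.1 37 [[0.556, -0.029, 0.1], [0.566, -0.023, 0.103], [0.606, 0.17, 0.108]]
0.13 16 [[0.547, 0.062, 0.133], [0.56, 0.065, 0.136], [0.567, 0.069, 0.14]]
0.14 45 [[0.547, 0.057, 0.141], [0.555, 0.061, 0.146], [0.567, 0.068, 0.15]]
0.15 47 [[0.547, 0.058, 0.15], [0.555, 0.06, 0.155], [0.567, 0.069, 0.16]]
0.16 17 [[0.55, 0.056, 0.161], [0.557, 0.06, 0.162], [0.562, 0.063, 0.165]]
0.18 23 [[0.54, 0.035, 0.181], [0.552, 0.042, 0.185], [0.565, 0.053, 0.187]]
0.19 17 [[0.537, 0.029, 0.193], [0.558, 0.053, 0.196], [0.57, 0.062, 0.199]]
[(180, [0.547, 0.027, 0.203]), (183, [0.55, 0.042, 0.182]), (186, [0.553, 0.062, 0.158]), (189, [0.553, 0.059, 0.153]), (192, [0.552, 0.058, 0.146]), (195, [0.58, 0.203, 0.001]), (198, [0.578, 0.194, 0.0]), (201, [0.554, 0.071, 0.112]), (204, [0.553, 0.067, 0.108]), (207, [0.552, 0.064, 0.103])]
top TCP px 315.6133921548581 208.91862449375483 crop 286.8401764645743 176.7558734812645
0.1 6 [[0.558, -0.026, 0.101], [0.563, -0.026, 0.106], [0.569, -0.025, 0.108]]
```

```bash
python3 - <<'E'
from h import *
s=bot.get_state(); e=s["eef_pos"]; R=toolR(s)
c=eyes.camera("wrist"); z=c["z_map"]; v,u=np.indices(z.shape)
T=c["tool_from_camera"]; print(np.round(T,3).tolist())
P=np.stack([(u-c["cx"])/c["fx"]*z,(v-c["cy"])/c["fy"]*z,z],-1)@T[:3,:3].T+T[:3,3]; P[z==0]=np.nan
W=P@R.T+e
for r in range(20,400,60): print(r,[W[r,k].round(3).tolist() for k in range(20,640,100)])
near=(z>0)&(z<.2); print("near",near.sum(), np.nanmax(P[near],0) if near.any() else "")
c2=eyes.camera("side")
o=np.hstack([cv2.resize(c["pixels"],(480,300)),cv2.resize(c2["pixels"][0:240,200:440],(300,300))])
cv2.imwrite("pics/w.png",o[...,::-1])
E
```

```text
[[-0.0, 0.955, 0.298, -0.076], [0.0, -0.298, 0.955, -0.18], [1.0, 0.0, -0.0, 0.001], [0.0, 0.0, 0.0, 1.0]]
20 [[0.374, -0.114, 0.0], [0.393, -0.04, 0.001], [0.411, 0.032, -0.0], [0.429, 0.105, 0.0], [0.447, 0.178, 0.0], [0.466, 0.251, -0.001], [0.484, 0.323, 0.0]]
80 [[0.412, -0.136, -0.001], [0.432, -0.059, -0.0], [0.451, 0.018, -0.0], [0.47, 0.095, 0.0], [0.489, 0.171, -0.0], [0.509, 0.249, -0.002], [0.528, 0.325, -0.0]]
140 [[0.46, -0.109, 0.055], [0.477, -0.045, 0.053], [0.493, 0.02, 0.053], [0.51, 0.085, 0.049], [0.536, 0.164, -0.001], [0.556, 0.244, 0.001], [0.577, 0.326, -0.001]]
200 [[0.498, -0.131, 0.054], [0.516, -0.062, 0.054], [0.532, 0.008, 0.058], [0.548, 0.075, 0.059], [0.588, 0.156, 0.0], [0.61, 0.242, -0.001], [0.631, 0.327, 0.0]]
260 [[0.556, -0.217, -0.001], [0.558, -0.078, 0.059], [0.576, -0.007, 0.059], [0.545, 0.076, 0.153], [0.647, 0.147, -0.001], [0.597, 0.182, 0.105], [0.691, 0.328, 0.0]]
320 [[0.616, -0.25, 0.0], [0.64, -0.154, -0.0], [0.537, 0.047, 0.192], [0.561, 0.072, 0.17], [0.553, 0.106, 0.191], [0.736, 0.233, 0.0], [0.761, 0.33, -0.001]]
380 [[0.685, -0.29, -0.0], [0.532, 0.031, 0.214], [0.556, 0.042, 0.195], [0.545, 0.076, 0.213], [0.571, 0.102, 0.195], [0.556, 0.123, 0.213], [0.839, 0.332, -0.0]]
near 44977 [0.03867434 0.00788538 0.12475343]
```

View pics/w.png

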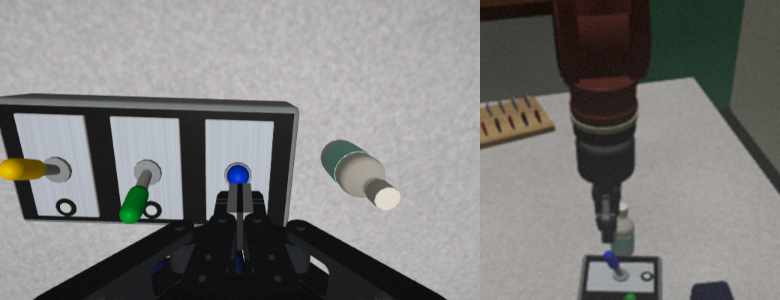

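The top-left view shows the closed fingers ending above the blue cap at (238,175). Both cameras put the finger ends about 38 mm short of the reported TCP. I'll measure the end in the tool frame.

```bash
python3 - <<'E'
from h import *
s=bot.get_state(); e=s["eef_pos"]; R=toolR(s)
for n in("wrist","side"):
    c=eyes.camera(n); z=c["z_map"]; v,u=np.indices(z.shape)
    if n=="wrist":
        T=c["tool_from_camera"]; P=np.stack([(u-c["cx"])/c["fx"]*z,(v-c["cy"])/c["fy"]*z,z],-1)@T[:3,:3].T+T[:3,3]
    else: P=(cloud(c)-e)@R
    hsv=cv2.cvtColor(c["pixels"],cv2.COLOR_RGB2HSV)
    m=(z>0)&(P[...,1]<-.012)&(P[...,1]>-.16)&(abs(P[...,0])<.07)&(abs(P[...,2])<.07)
    q=P[m]; print(n)
    for lo in np.arange(-.06,-.01,.006):
        r=q[(q[:,1]>=lo)&(q[:,1]<lo+.006)]
        if len(r)>5: print(lo.round(3),len(r),np.percentile(r[:,[0,2]],[2,98],axis=0).round(4).tolist())
print(s["opening"],s["eef_pos"])
E
```

```text
wrist
-0.06 425 [[-0.0117, -0.0125], [-0.0066, 0.0136]]
-0.054 395 [[-0.0117, -0.0123], [-0.0066, 0.0138]]
-0.048 258 [[-0.0116, -0.011], [-0.0066, 0.0122]]
-0.042 8 [[-0.011, -0.0035], [-0.0107, 0.0054]]
-0.018 402 [[-0.0082, -0.0075], [0.0014, 0.0054]]
side
-0.06 27 [[-0.0086, -0.0142], [0.0113, -0.0043]]
-0.054 29 [[-0.0089, -0.0142], [0.0112, -0.0053]]
-0.048 18 [[-0.0091, -0.0127], [0.0111, -0.0044]]
-0.042 11 [[-0.0052, -0.0067], [0.0106, -0.004]]
-0.018 35 [[-0.0054, -0.0084], [0.0067, 0.0035]]
6.0306208706985195e-05 [0.55551809 0.07267265 0.09438511]
```

The real finger end is at tool y ≈ -40 mm, on the centre line and ±11 mm in x. I'll back off, then go about 43 mm lower.

>>> {"fn": "drive_tool", "kwargs": {
  "motion": [
    [-2.4, 0, 0, 0, 0, 0],
    [-2.4, 0, 0, 0, 0, 0],
    [0, 0, 0, 0, 0, 0]
  ]
}}

```text
t: 3.62
eef_pos: [0.5074, 0.0848, 0.0942]
eef_rot: [-0.701, 0.703, -0.086, 0.087]
wrist_force: [0.4, -0.3, 0.3]
opening: -0.0
```

```bash
python3 d.py -.062 .052
```

```text
3.625 [0.5074 0.0848 0.0942] rel -0.0671 0.0004 open -7.649866590491693e-07 F [ 0.4 -0.3  0.3]
R [[0.97, 0.001, 0.243], [-0.243, -0.002, 0.97], [0.002, -1.0, -0.002]] delta cm [ 0.5   4.23 -0.05]
```

>>> {"fn": "drive_tool", "kwargs": {
  "motion": [
    [0.2, 1.5, 0, 0, 0, 0],
    [0.2, 1.5, 0, 0, 0, 0],
    [0, 0.5, 0, 0, 0, 0]
  ]
}}

```text
t: 4.0
eef_pos: [0.5129, 0.0832, 0.0566]
eef_rot: [-0.701, 0.703, -0.086, 0.087]
wrist_force: [-0.5, 0.1, 0.2]
opening: 0.0001
```

>>> {"fn": "drive_tool", "kwargs": {
  "motion": [
    [0, 0.6, 0, 0, 0, 0],
    [0, 0, 0, 0, 0, 0]
  ]
}}

```text
t: 4.25
eef_pos: [0.5125, 0.0831, 0.049]
eef_rot: [-0.701, 0.703, -0.087, 0.087]
wrist_force: [0.0, -0.9, -0.1]
opening: -0.0002
```

```bash
python3 d.py -.02 .052; python3 - <<'E'
from h import *
c=eyes.camera("side"); a=cv2.resize(c["pixels"][150:320,220:420,::-1],None,fx=3,fy=3); cv2.imwrite("pics/low.png",a)
E
```

```text
4.25 [0.5125 0.0831 0.049 ] rel -0.0617 0.0002 open -0.0002469929951244336 F [ 0.  -0.9 -0.1]
R [[0.97, 0.0, 0.243], [-0.243, -0.002, 0.97], [0.001, -1.0, -0.002]] delta cm [ 4.17 -0.29 -0.16]
```

View pics/low.png

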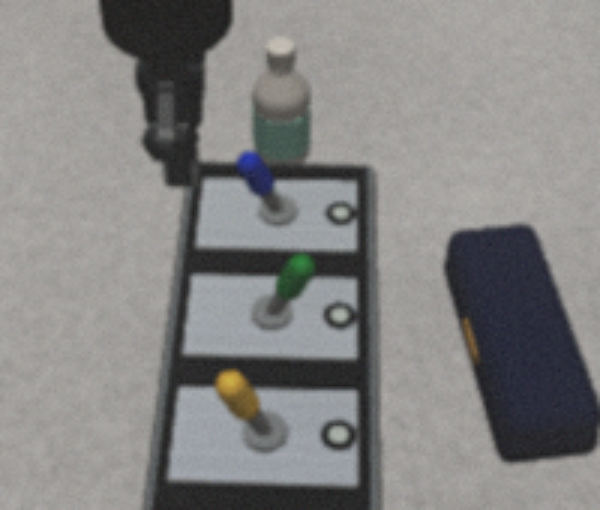

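The real fingertip at (180,183) in the crop is now level with the blue cap (250,170), on its off side, and nothing is touching. Next is the push, to about rel -0.015.

>>> {"fn": "drive_tool", "kwargs": {
  "motion": [
    [1.2, 0, 0, 0, 0, 0],
    [1.0, 0, 0, 0, 0, 0],
    [0.8, 0, 0, 0, 0, 0],
    [0.8, 0, 0, 0, 0, 0],
    [0.6, 0, 0, 0, 0, 0]
  ]
}}

```text
t: 4.92
eef_pos: [0.5593, 0.0714, 0.0508]
eef_rot: [-0.701, 0.703, -0.086, 0.088]
wrist_force: [-0.7, -0.2, 0.1]
opening: -0.0002
```

```bash
python3 d.py -.013 .05; python3 - <<'E'
from h import *
c=eyes.camera("side"); a=cv2.resize(c["pixels"][150:320,220:420,::-1],None,fx=3,fy=3); cv2.imwrite("pics/push2.png",a)
E
```

```text
4.925 [0.5593 0.0714 0.0508] rel -0.0135 0.0019 open -0.00020633908343462164 F [-0.7 -0.2  0.1]
R [[0.97, 0.002, 0.244], [-0.244, -0.003, 0.97], [0.003, -1.0, -0.002]] delta cm [ 0.05  0.08 -0.2 ]
```

View pics/push2.png

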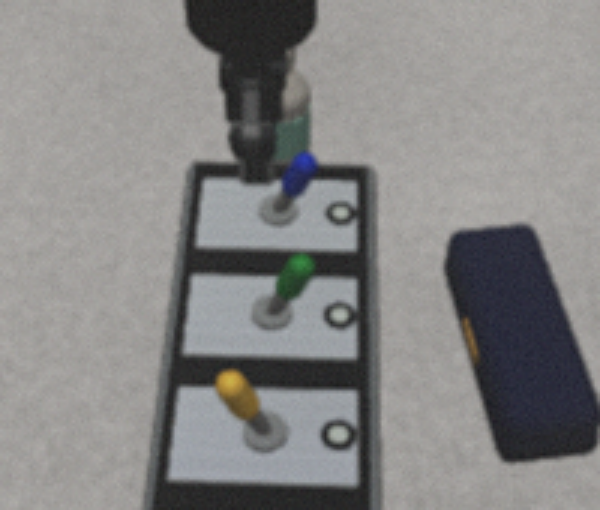

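The blue toggle has snapped over: its cap is at (302,170), leaning toward its dot just as green does. I'll retreat and check.

>>> {"fn": "drive_tool", "kwargs": {
  "motion": [
    [-2, 0, 0, 0, 0, 0],
    [-2, 0, 0, 0, 0, 0],
    [0, -5, 0, 0, 0, 0],
    [0, -5, 0, 0, 0, 0],
    [0, 0, 0, 0, 0, 0]
  ]
}}

```text
t: 5.6
eef_pos: [0.5189, 0.0814, 0.1514]
eef_rot: [-0.701, 0.703, -0.087, 0.087]
wrist_force: [1.2, -0.2, -1.0]
opening: 0.0001
```

```bash
python3 d.py -.06 .15; python3 - <<'E'
from h import *
P0=np.array([.5718,.0658,.061]); x=np.array([.961,-.277,0]); y=np.array([.277,.961,0])
c=eyes.camera("side"); W=cloud(c); hsv=cv2.cvtColor(c["pixels"],cv2.COLOR_RGB2HSV)
for i,(k,lo,hi) in enumerate((("blue",100,128),("green",45,85),("yellow",20,35))):
    m=((hsv[...,0]>=lo)&(hsv[...,0]<=hi)&(hsv[...,1]>120)&(hsv[...,2]>50)&(W[...,2]>.05)&(W[...,2]<.13)&(abs(W[...,0]-.55)<.07)&(abs(W[...,1])<.15))
    p=np.median(W[m],0)-P0; print(k,m.sum(),"x rel",(p@x).round(4),"y",(p@y).round(4),"z",p[2].round(4),"lean",np.arctan2(p@x,p[2]).round(2))
cv2.imwrite("pics/end.png",cv2.resize(c["pixels"][150:320,220:420,::-1],None,fx=3,fy=3))
E
```

```text
5.6 [0.5189 0.0814 0.1514] rel -0.0552 0.0004 open 8.557970970778598e-05 F [ 1.2 -0.2 -1. ]
R [[0.97, 0.001, 0.244], [-0.244, -0.003, 0.97], [0.001, -1.0, -0.002]] delta cm [-0.49  0.14 -0.02]
blue 85 x rel 0.0137 y -0.0045 z 0.0421 lean 0.31
green 49 x rel 0.0172 y -0.0873 z 0.0476 lean 0.35
yellow 114 x rel -0.0134 y -0.1737 z 0.0453 lean -0.29
```

View pics/end.png

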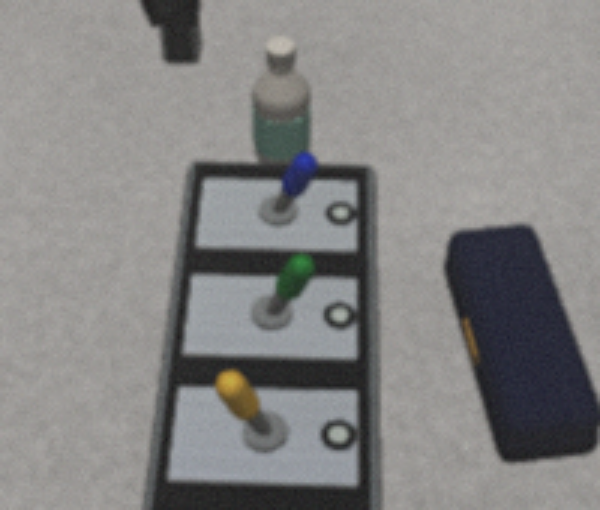

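Blue (302,172) leans to its dot. Green and yellow haven't moved, and the gripper is clear of everything.

```bash
python3 -c "
from bench import job; print(job.hand_in())"
```

```text
the job is handed in; nothing more can be done
None
```

The blue toggle is on. I pushed its cap past centre with the closed fingertips; it snapped over to the white-dot side and stayed there after I backed off. I handed the job in at about 5.6 s.

**Last checks:** After backing off, the side camera showed blue leaning about +0.31 rad toward its dot. Green was still at about +0.35 (on) and yellow at about -0.29 (off). These angles come from the visible cap surface, so they read a little under the true 0.4. The gripper was well clear, and the wrist force readings stayed at noise level, about 1 N.

**One disagreement:** The finger ends are about 40 mm short of the reported TCP, by both the side and wrist depth images. My first push therefore passed above the cap without touching anything. I measured the offset, went in about 43 mm lower, and the second push worked.

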